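# Set the decorating wheel to its fast speed and start it

## Robot

A 6-joint arm with a two-finger parallel gripper is mounted at the origin on the work surface. World frame = base frame: x ahead of the robot, y to its left, z up, the work surface at z = 0. Lengths are in mm, angles in rad, forces in N, time in s.
With the tool pointing down it reaches from about 350 to 775 mm from the base axis. Payload 7.3 kg.
Tool frame: the origin (TCP) lies midway between the tips of the shut fingers; the grasp point (between the pads) lies 19 mm behind it (bot.tcp_to_grasp is the distance from the TCP to the grasp point, in mm); z points along the fingers, y is the line along which they close (so a half turn about z gives the same grasp; the last joint's range is limited). The gripper opens to 92 mm and grips with 3 to 60 N. Pads are 19 mm wide; open, the fingers measure 130 mm over their backs; the gripper's body (75 mm by 190 mm) begins 47 mm behind the grasp point.
Start: joints at [1.038, 0.342, 1.524, -0, 1.275, -0.146], TCP at [198.031, 486.239, 226.741] pointing down, gripper open.
Joint ranges: [-2.53, 2.53], [-0.77, 2.02], [0.04, 2.7], [-1, 4.14], [0.28, 2.66], [-3.11, 3.11]. Speed limits (rad/s): [2.57, 2.57, 3.14, 3.14, 3.14, 3.14].

## Interface

Orientations are given as [roll, pitch, yaw] about the fixed x, y, z axes, in that order (R = Rz(yaw) Ry(pitch) Rx(roll)).
In Python, from plant import bot, viewer gives the robot as it stands. The module is installed in compiled form; this text tells all that it offers.
- The arm moves only by the shell command python3 -m handwheel 'ROWS'. ROWS is text: rows parted by semicolons, each of 7 numbers parted by spaces: the shift along the tool's x, y, z scaled (see below), then the turn, a rotation vector about the tool's x, y, z scaled (see below), then the opening, from -1 (shut) to 1 (fully open), so that 0 is half open. In form: tx ty tz rx ry rz gripper; .... A call has 1 to 8 rows; each row is the pose to reach, as a shift and turn from the pose commanded when the call began, along the tool's axes at that moment, turning the shorter way round; what a row does not reach only later rows make up. The controller multiplies each number of a shift by 10 cm and each number of a turn by pi rad. A row lasts 1/12 s, in which the tool goes at most 41.7 mm and 7.16 degrees, less where a joint would pass 70% of its speed; a pose out of reach is approached as far as the arm can. A call with a number of a shift or a turn outside -1 to 1 is refused whole. A call with a gripper value outside its range is refused whole. The fingers move at their own pace and stop on an object; the grip force is fixed at half the most. Time passes only in rows, so rows that repeat a pose let the fingers close. It gives the time, the measured TCP pose, the force, the opening and the grip force at its end, in the units of the state.
- bot.get_obs(): the state, without advancing time (a new reading comes with each control period).
- viewer.capture(name): name is "scene" or "side" or "wrist"; returns a dict with "frame" (480x640x3 uint8, red, green, blue), "fov_y" (degrees; the focal length in pixels is half the picture's height over the tangent of half this angle, whatever the lens; pixels are square), "cx", "cy" (the principal point, pixels), "dist_coeffs" ([k1, k2, p1, p2, k3] as OpenCV has them; the pictures are not rectified), "T" (4x4, takes a point from camera to world coordinates). Camera axes: x right, y down, z forward; pixel columns grow to the right and rows downward; lengths in mm; the calibration is good to about 2 mm. A picture is of the moment at which its call begins. There is no depth.
- bot.close_job(): hands the job in; it is judged then, once.
Trained networks look in a picture, given as the dict that the camera call returned (one of the last four; its "shot" number tells which), for a name from the list of things; names that differ only in an ending like _2 or _b are one class to them, and where a whole thing is asked for, a point or a joint stands for the part that bears it (a point fixed in the world has none). Each returns a list of dicts, best first, with "score" (0 to 1); they miss things now and then, are a little off and sometimes report something else, mostly with a low value. They report only what shows in the picture. A call takes as long as a camera call. They do not tell look-alikes from the thing itself.
- viewer.recognise(target, picture): "centre" ([column, row] in pixels, amid what is visible of it).
- viewer.cut_out(target, picture): "pixels" (480x640 bool, what is visible of it) and "centre" ([column, row] in pixels, amid what is visible of it).
The state is a dict: "time": time; "joint_positions": joint angles; "dq": joint speeds; "tau": joint torques, N m; "tool_pos": TCP position; "tcp_rot": TCP orientation; "contact_force": force on the tool from outside, world axes, zero at the start; "moment": the same for the moment, N m; "grip_width": finger opening in mm; "finger_force": force on a finger pad.
Only numpy, scipy, OpenCV 4.12 (cv2) and the standard library are available. Lean on these libraries where they do the work, as an engineer would, in place of code of your own. Each camera call takes 0.05 s, during which the arm holds its last target. There are 200 camera calls.

## Task

On the grey speed console, push the orange sliding lever from beside the red mark, past the click at the yellow mark, fully home at the double green mark; then press the green start button all the way down and let it come up again. Use only the fingertips or the outside of the fingers: do not grip the lever, and do not press start before the lever is home. Leave the vase, the cup, the jar and the bowl standing where they are, and finish clear of everything.

Things in the scene. Friction and masses are not known exactly. Their poses are not given: they have to be found in the camera images.
- console: Grey fixed box, aluminium top, 150 (x) by 200 (y) by 60 mm high. Origin: centre of its underside; z up. On top: a black slot along y at x = +30 mm with the orange lever; the green start button at x = -40, y = +55; marks at x = +63: one red (stop) at y = -40, one yellow (slow) at 0, two green (fast) at +40; a blue cup near x = -44, y = -60. Place and yaw vary.
- paddle (a point): Centre of the lever's orange paddle, an upright block 40 mm (console x) by 14 mm (console y, the sliding direction) by 30 mm high on a 10 mm steel stem. Its bottom is 12 mm and its top 42 mm above the console's top; this point is 27 mm above it (87 mm above the bench). Axes as the console's. Push it towards console +y on its -y face.
- fast_stop (a point): Fixed point on the console where the paddle's centre is when the lever is fully home at the fast end.
- lever (a joint): Slide of the lever along console +y, in m: 0 at the red mark, 0.04 at the yellow mark (first detent), 0.08 at the hard end stop at the double green mark. It starts at 0 to 0.015. It slides with 1.5 N and stays where it is left, but takes about 7 N to push over the sprung humps at 0.034 and 0.046 (either side of yellow) and 0.074, past which it snaps on to the stop.
- start_top (a point): Centre of the top face of the green start button, 16 mm in radius; z up. It is pressed straight down.
- start (a joint): Travel of the start button, in m: 0 up, 0.006 fully down. A spring returns it; about 5 N press it fully down, and there is a hard stop beneath.
- wheel: Decorating turntable fixed to the bench, 190 mm in diameter, 50 mm high, with a red top. Origin: centre of its underside. It stands beside the console, to either side. It does not turn here; leave it.
- vase: White, blue and green porcelain vase, loose, standing in the middle of the turntable: 170 mm high, up to 100 mm wide. Origin: centre of its underside. Leave it.
- cup: Small blue handleless cup, loose, standing on the console's top: 42 mm high, 42 mm wide. Origin: centre of its underside. Leave it.
- jar: Amber jar with a yellow cap, loose, on the bench beyond the console: 65 mm high, 56 mm wide. Origin: centre of its underside. Leave it.
- bowl: White bowl, loose, on the bench beyond the console: 50 mm high, 110 mm wide. Origin: centre of its underside. Leave it.
Things that resemble listed ones, but are neither listed nor needed, are in the scene too. What is shaped like the vase but brown or purple is not meant.

How it is judged:
By the outcome, as a careful person would: the job done as asked, in the order asked, and still so for the second after the job is handed in, with the robot touching nothing.
It also fails if it takes over 45 s, if anything falls off the work surface, if the arm or the gripper's body presses on something with over 40 N, if the wrist force passes 120 N, or if a joint passes its speed limit or range.

## Working session

There is one attempt and no reset: what is moved stays moved. The work goes in short steps, Python scripts to look and compute and a shell command to move; the robot and the scene stay as the last step left them, time stands still between calls to the robot, and variables do not carry over. Pictures are saved under pics/ and viewed, at most 10 in all, crops included, and the job is handed in when it is done.

```bash
mkdir -p pics; cat > h.py <<'E'
import numpy as np, cv2
from plant import bot, viewer
def K(p):
    f=240/np.tan(np.radians(p["fov_y"])/2); return np.array([[f,0,p["cx"]],[0,f,p["cy"]],[0,0,1.]])
def ray(p,uv):
    d=cv2.undistortPoints(np.array([[uv]],float),K(p),np.array(p["dist_coeffs"],float))[0,0]
    T=np.array(p["T"]); return T[:3,3],T[:3,:3]@np.array([d[0],d[1],1])
def onz(p,uv,z):
    o,d=ray(p,uv); return o+d*(z-o[2])/d[2]
def proj(p,X):
    Ti=np.linalg.inv(np.array(p["T"])); X=np.atleast_2d(np.array(X,float)); C=X@Ti[:3,:3].T+Ti[:3,3]
    return cv2.projectPoints(C,np.zeros(3),np.zeros(3),K(p),np.array(p["dist_coeffs"],float))[0][:,0]
def save(p,n,crop=None,s=1):
    f=p["frame"][:,:,::-1]
    if crop: f=f[crop[1]:crop[3],crop[0]:crop[2]]
    cv2.imwrite("pics/"+n,cv2.resize(f,None,fx=s,fy=s))
E
cat > a.py <<'E'
from h import *
H=dict(paddle=87,start_top=68,cup=81,vase=85,wheel=50,jar=32,bowl=25,console=60)
ims=[]
for c in("scene","side"):
    p=viewer.capture(c); ims.append(p["frame"][:,:,::-1])
    print(c,np.array(p["T"])[:3,3].round())
    for t in H:
        for r in viewer.recognise(t,p)[:3]: print(t,round(r["score"],2),np.round(r["centre"]),onz(p,r["centre"],H[t]).round())
for i,n in zip(ims,("scene","side")): cv2.imwrite(f"pics/{n}.png",i)
o=bot.get_obs();print(o["tool_pos"],o["tcp_rot"],o["contact_force"],o["time"])
E
python3 a.py
```

```text
scene [1180.  -85.  556.]
paddle 0.69 [158. 258.] [ 569. -203.   87.]
start_top 0.56 [225. 233.] [497. -98.  68.]
cup 0.59 [158. 228.] [ 478. -208.   81.]
cup 0.46 [383. 191.] [437. 208.  81.]
cup 0.43 [202. 379.] [ 807. -142.   81.]
vase 0.8 [385. 190.] [439. 211.  85.]
vase 0.7 [480. 190.] [477. 395.  85.]
vase 0.66 [161. 253.] [ 556. -199.   85.]
wheel 0.85 [384. 248.] [570. 170.  50.]
jar 0.9 [357. 361.] [782.  61.  32.]
jar 0.73 [159. 254.] [ 488. -215.   32.]
bowl 0.59 [206. 380.] [ 767. -143.   25.]
console 0.9 [190. 273.] [ 583. -158.   60.]
side [   4. -908.  844.]
paddle 0.72 [397. 294.] [ 561. -200.   87.]
start_top 0.74 [349. 281.] [ 511. -102.   68.]
cup 0.6 [365. 312.] [ 483. -209.   81.]
vase 0.78 [291. 192.] [551. 243.  85.]
vase 0.65 [193. 226.] [290. 214.  85.]
vase 0.63 [233. 172.] [461. 400.  85.]
wheel 0.76 [289. 232.] [492. 136.  50.]
jar 0.67 [406. 222.] [772.  65.  32.]
bowl 0.65 [461. 264.] [ 790. -125.   25.]
console 0.75 [380. 312.] [ 521. -204.   60.]
[198.02257875 486.23299414 226.74891043] [3.14151037e+00 5.54307072e-06 2.75481997e+00] [ 1.133637   -0.73350008  0.12474957] 0.9
```

View pics/scene.png

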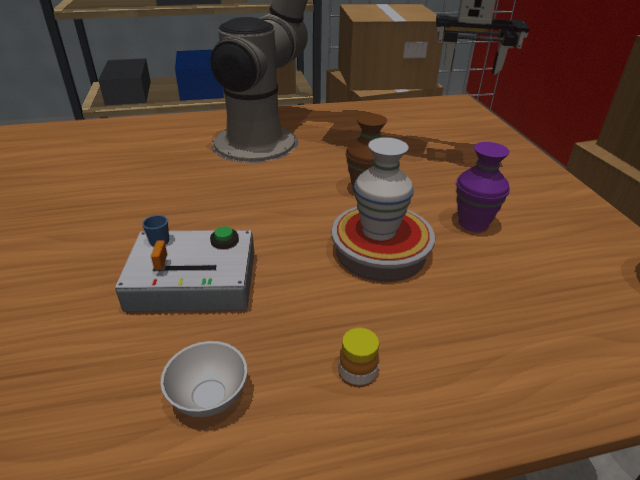

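View pics/side.png

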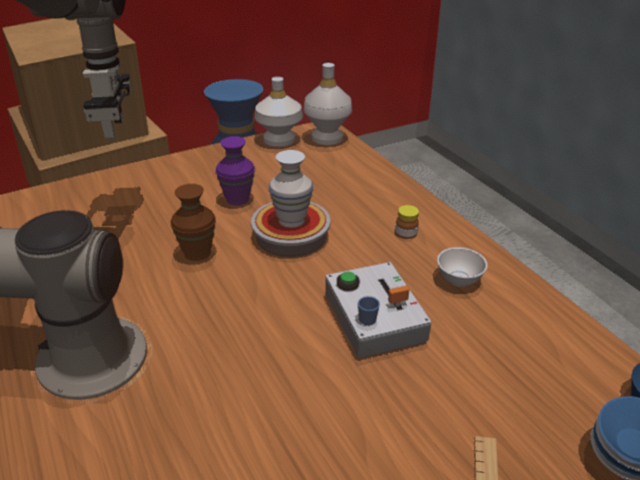

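The one console sits on the left in the scene view: orange lever at (159,257) beside red (154,282), yellow (180,282), double green (207,281), and start button at (223,233). The white/blue vase stands on the wheel at (384,190); the brown vase (365,150) and purple vase (482,190) are look-alikes. Next I'll fit the console pose to the coloured marks and confirm it in a crop.

```bash
cat > fit.py <<'E'
from h import *
from scipy.optimize import least_squares
rows=[];ims=[];pad=[]
for c,roi in(("scene",(110,210,265,320)),("side",(320,255,440,360))):
    p=viewer.capture(c); ims.append((p,c,roi))
    x0,y0,x1,y1=roi; hsv=cv2.cvtColor(p["frame"],cv2.COLOR_RGB2HSV_FULL)[y0:y1,x0:x1].astype(int)
    h,s,v=hsv[...,0]*360/255,hsv[...,1],hsv[...,2]
    for col,m in dict(red=((h<10)|(h>345)),yellow=(h>45)&(h<70),green=(h>95)&(h<165),orange=(h>=14)&(h<40)).items():
        m=(m&(s>110)&(v>70)).astype(np.uint8)
        n,_,st,ce=cv2.connectedComponentsWithStats(m)
        for i in range(1,n):
            if st[i,4]>=4: print(c,col,st[i,4],(ce[i]+[x0,y0]).round(1),onz(p,ce[i]+[x0,y0],60).round(1))
    for t in("paddle","start_top"):
        for r in viewer.cut_out(t,p)[:1]: print(c,t,np.round(r["centre"],1),r["pixels"].sum())
f=[cv2.resize(p["frame"][r[1]:r[3],r[0]:r[2],::-1],(400,290),interpolation=cv2.INTER_CUBIC) for p,c,r in ims]
cv2.imwrite("pics/crop.png",np.hstack(f))
E
python3 fit.py
```

```text
scene red 16 [154.1 281.8] [ 593.8 -212.    60. ]
scene yellow 17 [180.3 281.4] [ 600.7 -172.5   60. ]
scene green 156 [223.  231.8] [ 482.2 -101.1   60. ]
scene green 14 [203.5 281. ] [ 607.  -137.5   60. ]
scene green 15 [209.2 281. ] [ 608.7 -128.9   60. ]
scene orange 6215 [188.1 255.2] [ 537.3 -161.    60. ]
scene orange 260 [157.2 254. ] [ 524.  -210.9   60. ]
scene start_top [221.1 231.1] 239
side red 8 [413.8 302.6] [ 595.4 -211.3   60. ]
side green 106 [347.7 276.7] [522.  -79.9  60. ]
side orange 5821 [383.6 304. ] [ 540.8 -186.5   60. ]
side paddle [400.5 297. ] 350
side start_top [347.  279.2] 152
```

View pics/crop.png

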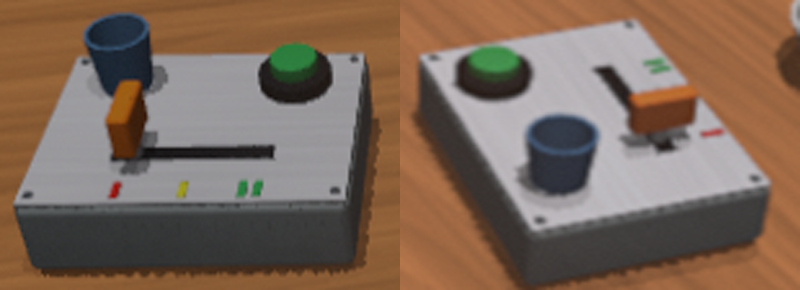

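Both crops agree: the lever is beside the red mark, and its paddle shows no look-alike. The marks put the console at about (539,-161), yaw -10.1°, with the button top near (509,-100,79). I'll lift, shut the gripper, turn the tool so its y axis lies along console +y, then travel high over everything.

```bash
python3 -m handwheel '0 0 -0.5 0 0 0 -1; 0 0 -1 0 0 -0.067 -1; 0 0 -1 0 0 -0.067 -1; 0 0 -1 0 0 -0.067 -1; 0 0 -1 0 0 -0.067 -1'
python3 -m handwheel '-0.69 -0.95 0 0 0 0 -1; -0.69 -0.95 0 0 0 0 -1; -0.69 -0.95 0 0 0 0 -1; -0.69 -0.95 0 0 0 0 -1'
python3 -m handwheel '-0.69 -0.95 0 0 0 0 -1; -0.69 -0.95 0 0 0 0 -1; -0.69 -0.95 0 0 0 0 -1; -0.69 -0.95 0 0 0 0 -1'
python3 -m handwheel '-0.69 -0.95 0 0 0 0 -1; -0.69 -0.95 0 0 0 0 -1; -0.69 -0.95 0 0 0 0 -1; -0.69 -0.95 0 0 0 0 -1'
```

```text
time: 1.62
tool_pos: [198.1, 486.4, 327.4]
tcp_rot: [3.14, 0.001, 2.964]
contact_force: [0.2, 0.5, -0.5]
grip_width: 63.1
finger_force: 0.0
time: 1.95
tool_pos: [250.6, 376.0, 325.1]
tcp_rot: [-3.137, -0.0, 2.96]
contact_force: [1.1, 1.4, 0.6]
grip_width: 36.4
finger_force: 0.0
time: 2.28
tool_pos: [301.9, 270.8, 325.2]
tcp_rot: [-3.138, -0.001, 2.959]
contact_force: [0.6, 0.5, 1.7]
grip_width: 9.7
finger_force: 0.0
time: 2.62
tool_pos: [353.4, 165.5, 325.3]
tcp_rot: [-3.139, -0.001, 2.959]
contact_force: [-0.3, 0.4, 0.3]
grip_width: 0.4
finger_force: 0.0
```

```bash
python3 -m handwheel '-0.69 -0.95 0 0 0 0 -1; -0.69 -0.95 0 0 0 0 -1; -0.69 -0.95 0 0 0 0 -1; -0.69 -0.95 0 0 0 0 -1'
python3 -m handwheel '-0.69 -0.95 0 0 0 0 -1; -0.69 -0.95 0 0 0 0 -1; -0.69 -0.95 0 0 0 0 -1; -0.69 -0.95 0 0 0 0 -1'
python3 -m handwheel '-0.69 -0.95 0 0 0 0 -1; -0.69 -0.95 0 0 0 0 -1; -0.69 -0.95 0 0 0 0 -1; -0.69 -0.95 0 0 0 0 -1'
python3 -m handwheel '-0.69 -0.95 0 0 0 0 -1; -0.69 -0.95 0 0 0 0 -1; -0.69 -0.95 0 0 0 0 -1; -0.69 -0.95 0 0 0 0 -1; -0.69 -0.95 0 0 0 0 -1'
cat > loc.py <<'E'
from h import *
o=bot.get_obs(); t=np.array(o["tool_pos"]); c=np.array([538.8,-161.5]); a=np.radians(-10.1)
R=np.array([[np.cos(a),-np.sin(a)],[np.sin(a),np.cos(a)]])
print("local",(R.T@(t[:2]-c)).round(1),t.round(1),np.round(o["tcp_rot"],3),np.round(o["contact_force"],1),"t",o["time"])
E
python3 loc.py; python3 - <<'E'
from h import *
p=viewer.capture("wrist"); save(p,"wrist1.png")
for t in("paddle","start_top","cup"):
    for r in viewer.recognise(t,p)[:2]: print(t,r["score"],r["centre"],onz(p,r["centre"],{"paddle":87,"start_top":79,"cup":81}[t]))
E
```

```text
time: 2.95
tool_pos: [404.8, 60.2, 325.1]
tcp_rot: [-3.14, -0.002, 2.96]
contact_force: [-0.5, 0.2, 0.9]
grip_width: 0.5
finger_force: 0.0
time: 3.28
tool_pos: [456.2, -45.2, 324.7]
tcp_rot: [-3.141, -0.002, 2.96]
contact_force: [0.1, -0.2, 0.1]
grip_width: 0.3
finger_force: 0.0
time: 3.62
tool_pos: [507.4, -150.7, 324.1]
tcp_rot: [-3.141, -0.003, 2.961]
contact_force: [-1.0, 0.0, -0.4]
grip_width: 0.2
finger_force: 0.0
time: 4.03
tool_pos: [557.4, -252.6, 324.0]
tcp_rot: [3.139, -0.004, 2.963]
contact_force: [-0.0, 0.8, -0.5]
grip_width: 0.3
finger_force: 0.0
local [ 34.3 -86.5] [ 557.4 -252.6  324. ] [ 3.139 -0.004  2.963] [-0.   0.8 -0.5] t 4.0333
paddle 0.63 [362.2, 198.4] [ 562.53688563 -201.8314942    87.        ]
paddle 0.15 [394.0, 165.6] [ 532.98475778 -162.73083714   87.        ]
start_top 0.58 [444.4, 132.7] [ 508.36905754 -102.70782998   79.        ]
cup 0.71 [344.1, 131.6] [ 488.69793151 -209.89294509   81.        ]
```

View pics/wrist1.png

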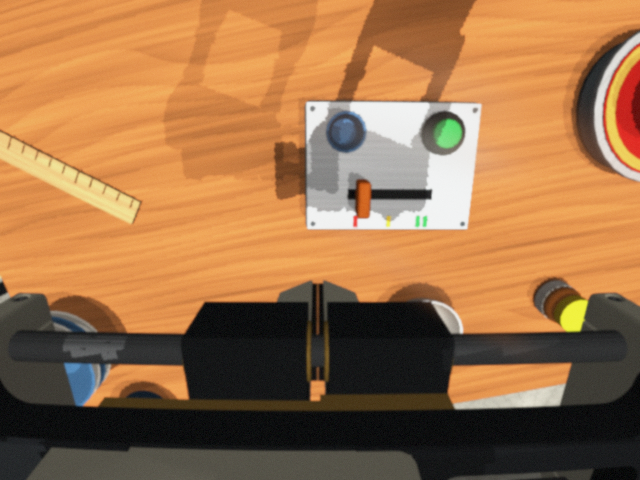

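The wrist view shows the paddle at (362,198), the cup at (345,131) and the button at (445,132), matching the fit; the paddle is at local y of about -36 mm. The tool is over the -y side, so I'll descend.

```bash
python3 -m handwheel '0 0 1 0 0 0 -1; 0 0 1 0 0 0 -1; 0 0 1 0 0 0 -1; 0 0 1 0 0 0 -1'
python3 -m handwheel '0 0 0.3 0 0 0 -1; 0 0 0.6 0 0 0 -1; 0 0 0.8 0 0 0 -1; 0 0 1 0 0 0 -1; 0 0 1 0 0 0 -1'
python3 -m handwheel '0 0 0.2 0 0 0 -1; 0 0 0.35 0 0 0 -1; 0 0 0.45 0 0 0 -1; 0 0 0.45 0 0 0 -1; 0 0 0.45 0 0 0 -1'
python3 loc.py
python3 - <<'E'
from h import *
p=viewer.capture("side"); save(p,"side2.png",(300,220,500,370),3.9)
E
```

```text
time: 4.57
tool_pos: [554.7, -250.5, 222.5]
tcp_rot: [3.138, -0.008, 2.966]
contact_force: [0.2, 0.2, 0.1]
grip_width: 0.4
finger_force: 0.0
time: 4.98
tool_pos: [555.9, -251.7, 125.0]
tcp_rot: [3.14, -0.004, 2.966]
contact_force: [0.4, 0.9, -0.3]
grip_width: 0.5
finger_force: 0.0
time: 5.4
tool_pos: [557.6, -253.3, 83.1]
tcp_rot: [-3.141, 0.001, 2.966]
contact_force: [0.2, 0.1, 0.3]
grip_width: 0.5
finger_force: 0.0
local [ 34.6 -87.1] [ 557.6 -253.3   83.1] [-3.141e+00  1.000e-03  2.966e+00] [0.2 0.1 0.3] t 5.4
```

View pics/side2.png

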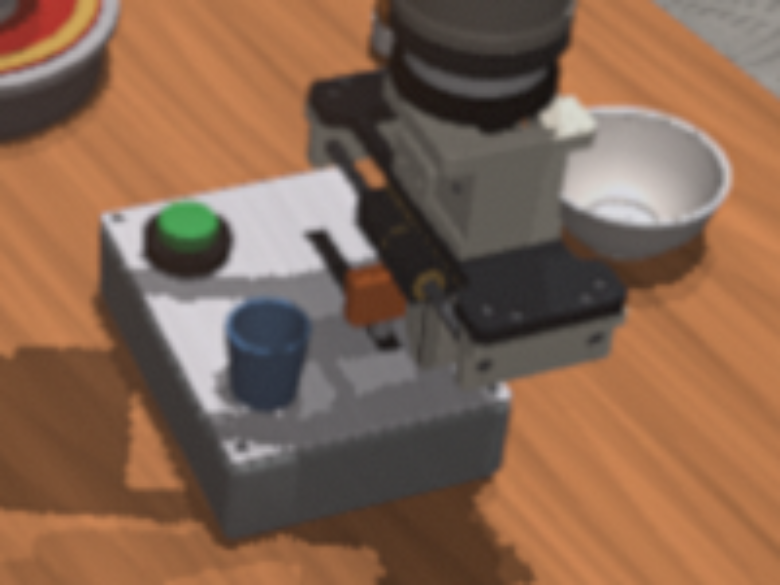

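The shut fingers stand just beside the paddle's -y face at (430,330) in the crop, clear of the cup. Pushing along tool +y.

```bash
python3 -m handwheel '0 0.1 0 0 0 0 -1; 0 0.2 0 0 0 0 -1; 0 0.3 0 0 0 0 -1; 0 0.4 0 0 0 0 -1; 0 0.5 0 0 0 0 -1; 0 0.5 0 0 0 0 -1'
python3 loc.py
python3 -m handwheel '0 0.08 0 0 0 0 -1; 0 0.16 0 0 0 0 -1; 0 0.24 0 0 0 0 -1; 0 0.32 0 0 0 0 -1; 0 0.4 0 0 0 0 -1; 0 0.4 0 0 0 0 -1'
python3 loc.py
python3 - <<'E'
from h import *
p=viewer.capture("scene"); save(p,"scene3.png",(100,190,280,325),4)
p=viewer.capture("side")
for r in viewer.recognise("paddle",p)[:1]: print(r["score"],onz(p,r["centre"],87))
E
```

```text
time: 5.95
tool_pos: [566.4, -202.1, 82.4]
tcp_rot: [-3.141, 0.001, 2.967]
contact_force: [0.4, -0.7, 0.1]
grip_width: 0.4
finger_force: 0.2
local [ 34.3 -35.1] [ 566.4 -202.1   82.4] [-3.141e+00  1.000e-03  2.967e+00] [ 0.4 -0.7  0.1] t 5.95
time: 6.45
tool_pos: [573.0, -163.0, 81.7]
tcp_rot: [3.141, 0.0, 2.967]
contact_force: [-0.2, -0.7, 1.6]
grip_width: 0.0
finger_force: 0.3
local [34.   4.6] [ 573.  -163.    81.7] [3.141 0.    2.967] [-0.2 -0.7  1.6] t 6.45
0.48 [ 561.32475084 -148.02923712   87.        ]
```

View pics/scene3.png

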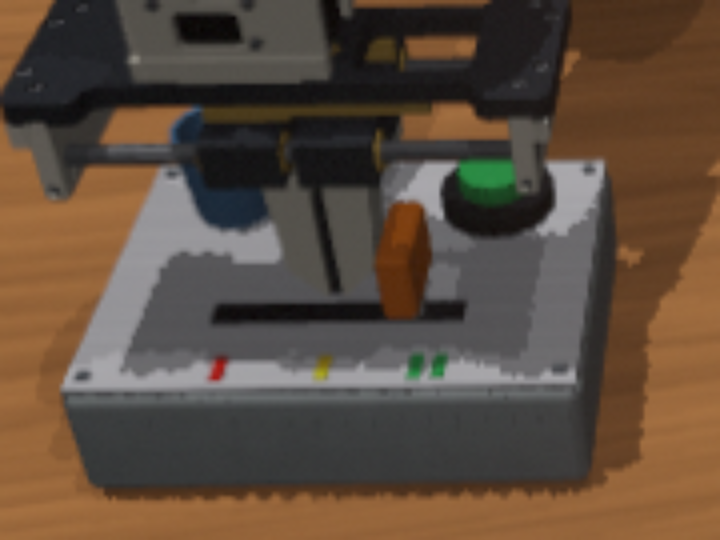

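The lever is past yellow and the paddle at (403,260) in the crop is short of the double green. Continuing in small steps until I feel the stop.

```bash
python3 -m handwheel '0 0.04 0 0 0 0 -1; 0 0.07 0 0 0 0 -1; 0 0.1 0 0 0 0 -1; 0 0.1 0 0 0 0 -1'
python3 loc.py
python3 -m handwheel '0 0.02 0 0 0 0 -1; 0 0.04 0 0 0 0 -1; 0 0.04 0 0 0 0 -1'
python3 loc.py
```

```text
time: 6.93
tool_pos: [574.4, -153.7, 81.5]
tcp_rot: [3.14, -0.0, 2.965]
contact_force: [0.2, 0.2, -0.4]
grip_width: 0.2
finger_force: 0.0
local [33.7 13.9] [ 574.4 -153.7   81.5] [ 3.14  -0.     2.965] [ 0.2  0.2 -0.4] t 6.9333
time: 7.18
tool_pos: [574.9, -152.3, 81.7]
tcp_rot: [-3.139, 0.0, 2.966]
contact_force: [-1.4, -7.3, -1.6]
grip_width: 0.2
finger_force: 4.0
local [33.9 15.4] [ 574.9 -152.3   81.7] [-3.139  0.     2.966] [-1.4 -7.3 -1.6] t 7.1833
```

```bash
python3 -m handwheel '0 0.02 0 0 0 0 -1; 0 0.03 0 0 0 0 -1; 0 0.03 0 0 0 0 -1'
python3 loc.py
```

```text
time: 7.43
tool_pos: [575.0, -151.9, 81.8]
tcp_rot: [-3.135, 0.0, 2.965]
contact_force: [-3.5, -18.1, -1.7]
grip_width: 0.9
finger_force: 8.9
local [33.9 15.8] [ 575.  -151.9   81.8] [-3.135  0.     2.965] [ -3.5 -18.1  -1.7] t 7.4333
```

That's 18 N with no motion, so it is on the hard stop. I'll back off and lift to check.

```bash
python3 -m handwheel '0 -0.1 0 0 0 0 -1; 0 -0.3 0 0 0 0 -1; 0 -0.3 0 0 0 0 -1; 0 -0.3 -0.3 0 0 0 -1; 0 -0.3 -0.7 0 0 0 -1; 0 -0.3 -1 0 0 0 -1; 0 -0.3 -1 0 0 0 -1'
python3 loc.py
python3 - <<'E'
from h import *
p=viewer.capture("scene"); save(p,"scene4.png",(100,190,280,325),4)
for t,z in(("paddle",87),("start_top",79)):
  for r in viewer.recognise(t,p)[:1]: print(t,r["score"],onz(p,r["centre"],z))
E
```

```text
time: 8.02
tool_pos: [573.6, -177.9, 188.8]
tcp_rot: [-3.139, 0.012, 2.965]
contact_force: [0.7, -0.2, -0.1]
grip_width: 0.5
finger_force: 0.0
local [ 37.2 -10.1] [ 573.6 -177.9  188.8] [-3.139  0.012  2.965] [ 0.7 -0.2 -0.1] t 8.0167
paddle 0.74 [ 578.6825457  -128.02467357   87.        ]
start_top 0.61 [510.727989   -99.25918234  79.        ]
```

View pics/scene4.png

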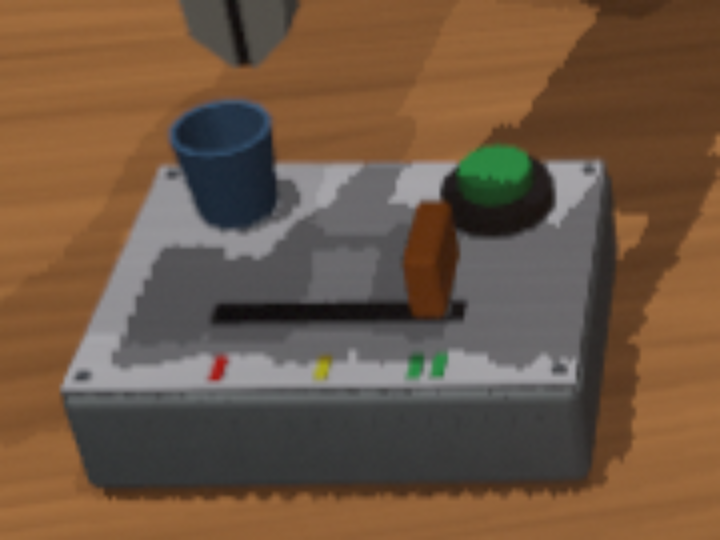

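The paddle at (430,260) lines up with the double green mark (local y ≈ 40 mm), so it is home. Now over the button.

```bash
python3 -m handwheel '0.77 0.65 0 0 0 0 -1; 0.77 0.65 0 0 0 0 -1; 0.77 0.65 0 0 0 0 -1; 0.77 0.65 0 0 0 0 -1; 0.77 0.65 0.3 0 0 0 -1; 0.77 0.65 0.6 0 0 0 -1; 0.77 0.65 0.8 0 0 0 -1; 0.77 0.65 0.8 0 0 0 -1'
python3 -m handwheel '0 0 0.05 0 0 0 -1; 0 0 0.05 0 0 0 -1'
python3 loc.py
```

```text
time: 8.83
tool_pos: [503.1, -99.0, 96.7]
tcp_rot: [3.14, -0.01, 2.965]
contact_force: [-0.7, 0.9, -0.1]
grip_width: 0.4
finger_force: 0.0
time: 9.0
tool_pos: [506.3, -100.1, 96.4]
tcp_rot: [3.141, -0.0, 2.965]
contact_force: [-0.5, -0.4, -0.9]
grip_width: 0.4
finger_force: 0.0
local [-42.8  54.8] [ 506.3 -100.1   96.4] [ 3.141 -0.     2.965] [-0.5 -0.4 -0.9] t 9.0
```

Centred over the button to within about 3 mm; pressing in small steps.

```bash
python3 -m handwheel '-0.02 0 0.06 0 0 0 -1; -0.02 0 0.12 0 0 0 -1; -0.02 0 0.17 0 0 0 -1; -0.02 0 0.19 0 0 0 -1; -0.02 0 0.19 0 0 0 -1'
python3 loc.py
python3 -m handwheel '0 0 0.02 0 0 0 -1; 0 0 0.04 0 0 0 -1; 0 0 0.04 0 0 0 -1'
python3 loc.py
```

```text
time: 9.42
tool_pos: [508.6, -100.5, 77.9]
tcp_rot: [-3.141, 0.002, 2.965]
contact_force: [1.5, -0.3, 4.6]
grip_width: 0.2
finger_force: 1.9
local [-40.4  54.8] [ 508.6 -100.5   77.9] [-3.141e+00  2.000e-03  2.965e+00] [ 1.5 -0.3  4.6] t 9.4167
time: 9.67
tool_pos: [508.7, -100.5, 76.0]
tcp_rot: [-3.141, 0.003, 2.966]
contact_force: [-2.4, 1.0, 19.8]
grip_width: 0.5
finger_force: 9.2
local [-40.3  54.8] [ 508.7 -100.5   76. ] [-3.141e+00  3.000e-03  2.966e+00] [-2.4  1.  19.8] t 9.6667
```

19.8 N against a 5 N spring means the button is fully down. I'll release and go up clear.

```bash
python3 -m handwheel '0 0 -0.1 0 0 0 -1; 0 0 -0.3 0 0 0 -1; 0 0 -0.6 0 0 0 -1; 0 0 -1 0 0 0 -1; 0 0 -1 0 0 0 -1'
python3 -m handwheel '0 0 -0.4 0 0 0 -1; 0 0 -0.8 0 0 0 -1; 0 0 -1 0 0 0 -1; 0 0 -1 0 0 0 -1; 0 0 -1 0 0 0 -1; 0 0 -1 0 0 0 -1; 0 0 -1 0 0 0 -1'
python3 loc.py
python3 - <<'E'
from h import *
p=viewer.capture("scene"); save(p,"scene5.png")
E
```

```text
time: 10.08
tool_pos: [510.9, -101.1, 180.3]
tcp_rot: [-3.14, 0.011, 2.965]
contact_force: [1.1, -0.1, -0.1]
grip_width: 0.3
finger_force: 0.0
time: 10.67
tool_pos: [507.1, -99.9, 271.9]
tcp_rot: [3.141, -0.004, 2.965]
contact_force: [0.1, -0.0, 0.5]
grip_width: 0.3
finger_force: 0.0
local [-42.   55.1] [507.1 -99.9 271.9] [ 3.141 -0.004  2.965] [ 0.1 -0.   0.5] t 10.6667
```

View pics/scene5.png

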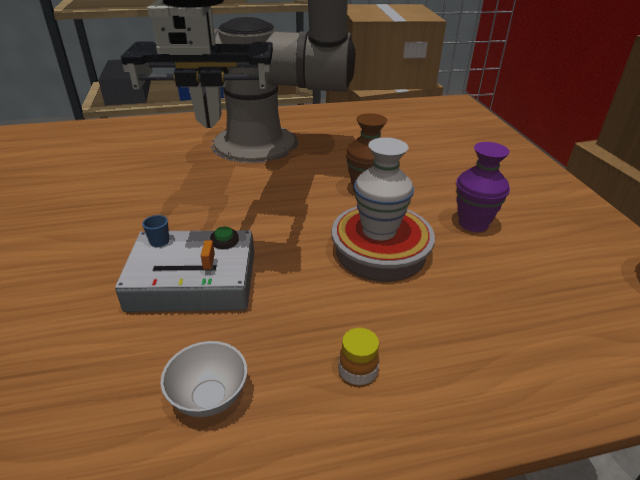

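The lever is home at (208,256), the button is up at (224,233) in shadow, everything else stands where it was, and the arm is clear.

```bash
python3 -c "
from plant import bot
print(bot.close_job())"
```

```text
the job is handed in; nothing more can be done
None
```

Job handed in: the lever went to its hard stop at the double green mark, then start was pressed fully (about 20 N) and released; the vase, cup, jar and bowl look unmoved in the last picture, and the arm is clear at about 11 s.

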